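# Set out a portion cup and hold the hazelnut bin's lid at 45 degrees

## Task

Get the hazelnut portioning ready: take the tall steel cup, by far the tallest of the four, out of the compartmented tray and stand it upright, fully down in the round hole of the white filling block. Then lift the hinged lid of the steel hazelnut bin and hold it open at 45 degrees, so that a colleague can scoop with both hands; the lid falls shut if released, so finish while still holding it there, keeping it still. Leave everything else where it is.

Things in the scene. Friction and masses are not known exactly. Their poses are not given: they have to be found in the camera images.
- tall_cup: the tall steel cup: round, almost straight-sided and open at the top, 78 mm high, 45 mm across the foot and 47 mm across the rim, wall 3 mm, about 0.12 kg. Loose, standing upright in one of the four compartments of the tray. Origin: centre of its underside; z up along its axis
- rack: blue plastic tray with 2 by 2 open compartments, 190 x 190 mm, 24 mm high, walls 4 mm, compartments 89 x 89 mm inside with their floor 4 mm above the table; fixed. It holds one cup in each compartment, any cup in any. Origin: centre of its underside; x and y along its sides, z up
- block: white plastic filling block, 90 x 90 mm, 22 mm high, fixed, with one round blind hole in the middle of its top. Origin: centre of its underside; x and y along its sides, z up
- block_hole0 (a point): centre of the mouth of the block's hole, level with the block's top (22 mm above the table). The hole is 52 mm wide and 12 mm deep; a cup that is fully down stands with its underside 12 mm below this point
- bin: open-topped stainless steel bin with hazelnuts inside, 220 mm deep (its x) by 200 mm wide (its y) by 120 mm high, fixed to the table, to the left or to the right of the block. Origin: centre of its underside; its x axis points from the front (nearest the robot) to the hinge side, z up
- lid (a joint): angle of the bin's lid, rad: 0 shut, growing as the front edge rises, 0.785 is 45 degrees, stop at 1.3. Plain free hinge: the lid falls shut from any angle when let go. Steel plate 220 x 204 x 5 mm, about 0.4 kg (0.28 to 0.56)
- lid_handle (a point): middle of the lid's handle: a round black bar, 12 mm thick and 110 mm long, parallel to the hinge (bin's y), on two posts 100 mm apart, its axis 45 mm above the lid's upper face and 15 mm behind the lid's front edge. With the lid shut it lies 95 mm in front of the bin's centre (bin x = -0.095 m), 170.5 mm above the table. It moves with the lid
- lid_hinge (a point): middle of the hinge line, along the bin's far upper rim (bin x = +0.110 m, 120.5 mm above the table). Seen from it with the lid shut, the handle bar lies 205 mm to the front (bin -x) and 50 mm up, and swings up and back about it. The line runs along the bin's y
- low_cup: low steel cup, as wide as the tall one (47 mm) but only 42 mm high, in the tray; leave alone. Origin: centre of its underside
- tart_mould: flaring steel tart mould, 64 mm across the rim, 30 mm high, in the tray; leave alone. Origin: centre of its underside
- small_cup: small steel cup, 38 mm across the rim, 36 mm high, in the tray; leave alone. Origin: centre of its underside
- mixing_bowl: steel bowl, 100 mm across, 45 mm high, beyond the block; leave alone. Origin: centre of its underside
- spatula: spatula, 240 mm long, lying at the outer side of the bin or tray; leave alone. Origin: middle of its underside
- brush: pastry brush, 200 mm long, lying at the outer side of the bin or tray; leave alone. Origin: middle of its underside
There are look-alikes about, which are no part of the job. What is shaped like the tall_cup but blue is not meant. What is shaped like the block but orange is not meant.

How it is judged:
On the way, in this order (a step that is already met when the one before it is completed fails the run):
1. the tall cup stands upright, fully down in the block's hole, released, with the lid still shut (z of tall_cup in the frame of block_hole0 below -0.009 m and horizontal distance between tall_cup and block_hole0 below 0.007 m and angle between tall_cup's own z axis and vertical below 0.1 rad and contact force between the fingers and tall_cup below 0.05 N and value of joint lid below 0.15 rad), for 0.2 s.
2. the fingers hold the lid open at 45 degrees (value of joint lid between 0.645 and 0.925 rad and contact force between the fingers and lid above 1 N), for 0.3 s.
At the end, for the whole second after the job is handed in: The fingers hold the lid (1 N or more) still at 45 degrees, give or take 8, no loose thing touching it; the tall cup stands released and at rest in the block's hole, within 0.1 rad of upright, its foot at least 9 mm below the mouth and within 7 mm of the centre (all of step 2 and z of tall_cup in the frame of block_hole0 below -0.009 m and horizontal distance between tall_cup and block_hole0 below 0.007 m and angle between tall_cup's own z axis and vertical below 0.1 rad and contact force between the fingers and tall_cup below 0.05 N and contact force between lid and tall_cup below 0.1 N and contact force between lid and low_cup below 0.1 N and contact force between lid and tart_mould below 0.1 N and contact force between lid and small_cup below 0.1 N and contact force between lid and mixing_bowl below 0.1 N and contact force between lid and spatula below 0.1 N and contact force between lid and brush below 0.1 N and velocity of joint lid between -0.05 and 0.05 rad/s and linear speed of tall_cup below 0.02 m/s); the arm keeps its last pose, push and grip.
It fails at once if another cup or mould of the tray is shifted by more than 30 mm (distance of any of low_cup, tart_mould, small_cup from where it was at the start of the episode above 0.03 m).
It fails at once if the bowl, spatula or brush is shifted by more than 30 mm (distance of any of mixing_bowl, spatula, brush from where it was at the start of the episode above 0.03 m).
It also fails if it takes over 58 s, if anything falls off the work surface, if the arm or the gripper's body presses on something with over 40 N, if the wrist force passes 120 N, or if a joint passes its speed limit or range.

## Robot

A 6-joint arm with a two-finger parallel gripper is mounted at the origin on the work surface. World frame = base frame: x ahead of the robot, y to its left, z up, the work surface at z = 0. Lengths are in m, angles in rad, forces in N, time in s.
With the tool pointing down it reaches from about 0.375 to 0.9 m from the base axis. Payload 3.1 kg.
Tool frame: the origin (TCP) lies midway between the tips of the shut fingers; the grasp point (between the pads) lies 19 mm behind it; z points along the fingers, y is the line along which they close (so a half turn about z gives the same grasp; the last joint's range is limited). The gripper opens to 85 mm and grips with 20 to 120 N. Pads are 22 mm wide; open, the fingers measure 114 mm over their backs; the gripper's body (76 mm by 85 mm) begins 54 mm behind the grasp point. The pads swing forward as they close: fully open they stand 13 mm farther back than shut.
Start: joints at [1.018, 0.527, 1.433, -0, 1.181, -0.178], TCP at [0.229, 0.582, 0.231] pointing down, gripper open.
Joint ranges: [-3.08, 3.08], [-0.75, 2.2], [0.22, 2.44], [-1.43, 4.57], [0, 2.65], [-2.85, 2.85]. Speed limits (rad/s): [2.79, 2.79, 3.14, 3.14, 3.14, 3.14].

## Interface

Orientations are given as a unit quaternion [x, y, z, w].
In Python, from station import manip gives the robot as it stands.
- The arm moves only by the tool drive_tool, never from a script. Its argument "motion" is a list that holds one entry, the list of rows, each a list of 5 numbers: the finger opening in mm, from 0 to 85.4, then the shift along the tool's x, y, z in units of 30 mm (1.0 is 30 mm), then the turn about the tool's z in units of 8 degrees (1.0 is 8 degrees). In form: [[[fingers, x, y, z, yaw], ...]]. A call has 1 to 10 rows; each row is the pose to reach, as a shift and turn from the pose commanded when the call began, along the tool's axes at that moment; what a row does not reach only later rows make up. A row lasts 1/10 s, in which the tool goes at most 50 mm and 8.59 degrees, less where a joint would pass 70% of its speed; a pose out of reach is approached as far as the arm can. A call with a gripper value outside its range is refused whole. The fingers move at their own pace and stop on an object; "squeeze" is the grip in N (left out, the last holds). Time passes only in rows, so rows that repeat a pose let the fingers close. It gives the time, the measured TCP pose, the force, the opening and the grip force at its end, in the units of the state.
- manip.sense(): the state, without advancing time (a new reading comes with each control period).
- manip.snapshot(name): name is "scene" or "top" or "wrist"; returns the picture (480x640x3 uint8, red, green, blue); there is no depth.
- manip.camera_model(name): a dict with "fov_y" (degrees; the focal length in pixels is half the picture's height over the tangent of half this angle, whatever the lens; pixels are square), "cx", "cy" (the principal point, pixels), "origin" and "orientation" of the camera in the world. Camera axes: x right, y up, looking along -z (the intrinsics and any distortion apply to the point x, -y, -z); pixel columns grow to the right and rows downward; lengths in m; the calibration is good to about 2 mm. The wrist camera is an equidistant fisheye: a pixel r from the principal point sees the ray r / f radians off the axis. A picture is of the moment at which its call begins: read the wrist's pose just before it. camera_model takes no time and is no camera call; for the wrist camera it gives the pose at the moment of the call.
- manip.sign_off(): hands the job in; it is judged then, once.
The state is a dict: "t": time; "q": joint angles; "qd": joint speeds; "tau": joint torques, N m; "tcp_pos": TCP position; "tool_rot": TCP orientation; "force": force on the tool from outside, world axes, zero at the start; "ft_torque": the same for the moment, N m; "finger_gap": opening from 0.0 (shut) to 1.0 (fully open); "gripper_force": force on a finger pad.
Only numpy, scipy, OpenCV 4.12 (cv2) and the standard library are available. Lean on these libraries where they do the work, as an engineer would, in place of code of your own. Each camera call takes 0.05 s, during which the arm holds its last target. There are 200 camera calls.

## Working session

There is one attempt and no reset: what is moved stays moved. The work goes in short steps, Python scripts to look and compute and a tool call to move; the robot and the scene stay as the last step left them, time stands still between calls to the robot, and variables do not carry over. Pictures are saved under pics/ and viewed, at most 10 in all, crops included, and the job is handed in when it is done.

Besides the shell and the picture viewer there is one more tool, called after "Call:" by a JSON object that holds its "op" and its "data", one argument or row to a line. drive_tool: Moves the arm, as the interface text tells. Its arguments: {"type":"object","properties":{"motion":{"type":"array","items":{"type":"array","items":{"type":"array","items":{"type":"number"}}}},"squeeze":{"type":"number"}},"required":["motion"]}

```bash
mkdir -p pics
cat > h.py <<'E'
import numpy as np, cv2
from scipy.spatial.transform import Rotation as R
from station import manip
def save(n,f,crop=None,s=1):
    im=manip.snapshot(n)
    if crop: im=im[crop[1]:crop[3],crop[0]:crop[2]]
    im=cv2.resize(im,None,fx=s,fy=s,interpolation=cv2.INTER_CUBIC)
    cv2.imwrite('pics/'+f,im[:,:,::-1])
def px2w(c,u,v,z):
    f=240/np.tan(np.radians(c['fov_y'])/2)
    d=np.array([(u-c['cx'])/f,-(v-c['cy'])/f,-1.])
    d=R.from_quat(c['orientation']).apply(d);o=np.array(c['origin'])
    return o+d*(z-o[2])/d[2]
def w2px(c,p):
    f=240/np.tan(np.radians(c['fov_y'])/2)
    d=R.from_quat(c['orientation']).inv().apply(np.array(p)-c['origin'])
    return c['cx']+f*d[0]/-d[2], c['cy']-f*d[1]/-d[2]
E
python3 - <<'E'
from h import *
save('top','top.png');save('scene','scene.png')
for n in('top','scene'):print(manip.camera_model(n))
s=manip.sense();print(s['t'],s['tcp_pos'],s['tool_rot'],s['q'])
E
```

```text
{'fov_y': 42.701268769833845, 'cx': 314.00202565780415, 'cy': 225.2564274953338, 'origin': array([0.17540263, 0.01554387, 1.6704245 ]), 'orientation': array([-0.07362471,  0.08040773,  0.72782667, -0.67703939])}
{'fov_y': 52.03078585165828, 'cx': 325.0097783348381, 'cy': 236.0207169098366, 'origin': array([1.01895155, 0.66927774, 0.99895653]), 'orientation': array([0.10906793, 0.35587102, 0.87962131, 0.29618634])}
0.1 [0.228417   0.58107403 0.23043712] [ 1.86316677e-01  9.82489251e-01 -9.12095016e-04 -3.69426681e-04] [ 1.01750601e+00  5.28368774e-01  1.43376501e+00  4.03272124e-05
  1.18142665e+00 -1.78481801e-01]
```

View pics/top.png

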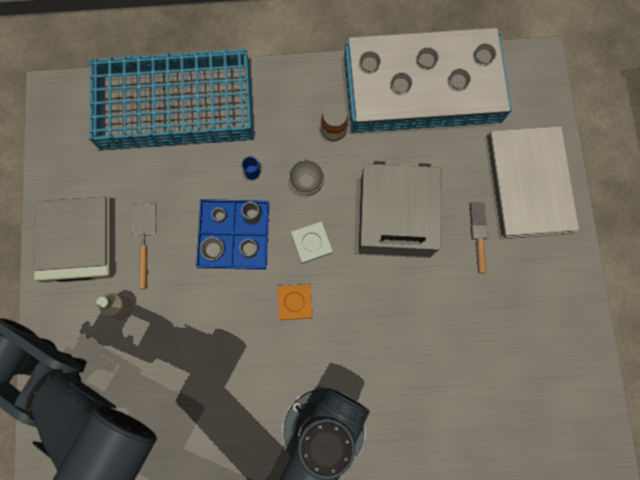

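View pics/scene.png

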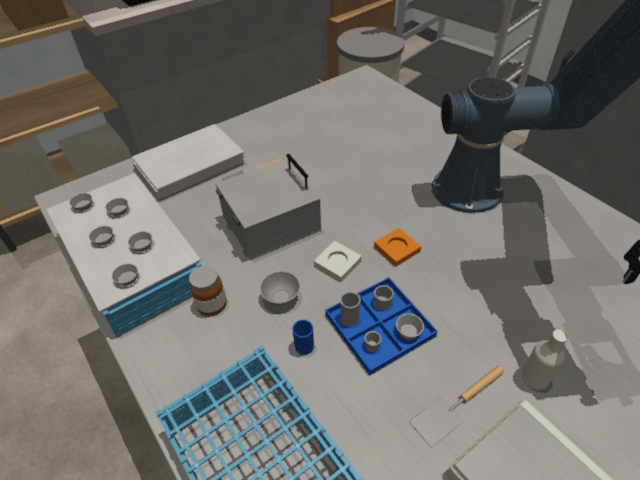

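The tall cup stands in the tray's far-right compartment: top (250,211), scene (349,309). The block is at top (312,242), the bin at (400,208), and its handle at about (403,238). I'll enlarge these for measurement.

Run:
```python
from h import *
im=manip.snapshot('top')
a=cv2.resize(im[190:275,190:340],None,fx=5,fy=5,interpolation=cv2.INTER_CUBIC)
b=cv2.resize(im[155:265,350:450],None,fx=5,fy=5,interpolation=cv2.INTER_CUBIC)
cv2.imwrite('pics/a.png',a[:,:,::-1]);cv2.imwrite('pics/b.png',b[:,:,::-1])
```

```text
(no output)
```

View pics/a.png

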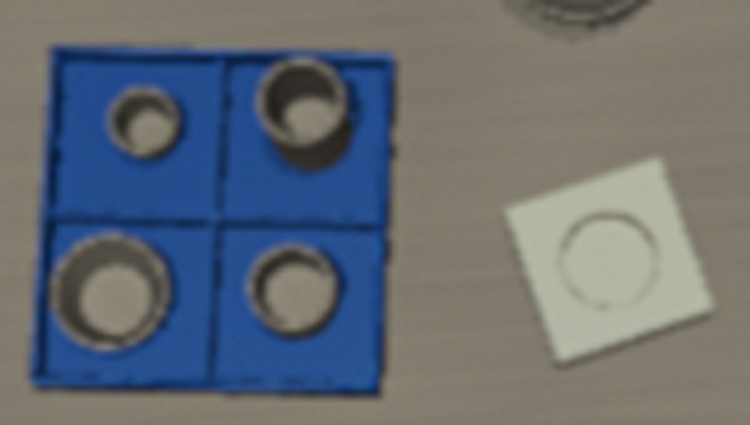

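View pics/b.png

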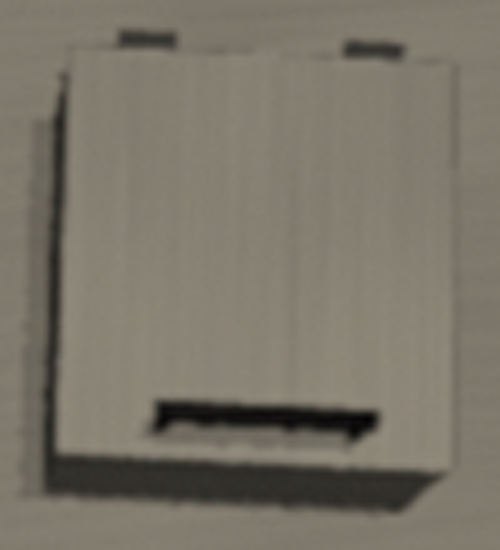

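Run:
```python
from h import *
c=manip.camera_model('top'); s=manip.camera_model('scene')
A=lambda u,v,z:px2w(c,190+(u+.5)/5-.5,190+(v+.5)/5-.5,z)
B=lambda u,v,z:px2w(c,350+(u+.5)/5-.5,155+(v+.5)/5-.5,z)
r=lambda n,p:print(n,np.round(p,4),'scene px',np.round(w2px(s,p),1))
r('cup rim',A(302,102,.082))
r('cup foot rimcheck',A(302,102,.082)-[0,0,.078])
r('hole',A(609,261,.022)); r('blk',np.mean([A(*q,.022) for q in((505,210),(660,157),(714,308),(560,364))],axis=0))
for q in((55,48),(396,53),(380,394),(33,385)): r('tray',A(*q,.024))
L=[B(*q,.1255) for q in((68,47),(455,60),(450,470),(57,455))]
for p in L:r('lid',p)
print('lid ctr',np.mean(L,axis=0),'yaws',np.degrees([np.arctan2(*(L[0]-L[3])[1::-1]),np.arctan2(*(L[1]-L[2])[1::-1]),np.arctan2(*(L[0]-L[1])[1::-1])-np.pi/2,np.arctan2(*(L[3]-L[2])[1::-1])-np.pi/2]))
for q in((157,413),(380,420)): r('bar end',B(*q,.1705))
for q,z in(((145,122),.04),((292,290),.046),((110,292),.034)): r('others',A(*q,z))
save('scene','sc.png',(300,180,420,280) ,1) if 0 else None
im=manip.snapshot('scene')[145:375,205:445]
cv2.imwrite('pics/sc.png',cv2.resize(im,None,fx=2.5,fy=2.5,interpolation=cv2.INTER_CUBIC)[:,:,::-1])
```

```text
cup rim [0.5807 0.1544 0.082 ] scene px [351.1 299.1]
cup foot rimcheck [0.5807 0.1544 0.004 ] scene px [350.5 318.5]
hole [ 0.4945 -0.0033  0.022 ] scene px [338.6 258. ]
blk [ 0.4954 -0.0038  0.022 ] scene px [338.2 258.1]
tray [0.6362 0.2945 0.024 ] scene px [371.2 369.2]
tray [0.6198 0.1061 0.024 ] scene px [325.4 308.7]
tray [0.43   0.1255 0.024 ] scene px [389.9 276.1]
tray [0.4484 0.3125 0.024 ] scene px [438.4 329.9]
lid [ 0.673  -0.1533  0.1255] scene px [245.7 228. ]
lid [ 0.6512 -0.356   0.1255] scene px [215.1 183.2]
lid [ 0.4332 -0.3278  0.1255] scene px [286.6 158.1]
lid [ 0.4555 -0.128   0.1255] scene px [321.4 197.6]
lid ctr [ 0.55319875 -0.24127429  0.1255    ] yaws [-6.61999737 -7.37746534 -6.13568041 -6.3569803 ]
bar end [ 0.4649 -0.1754  0.1705] scene px [307.4 176.8]
bar end [ 0.4534 -0.286   0.1705] scene px [287.7 155.1]
others [0.5864 0.2441 0.04  ] scene px [373.9 337.2]
others [0.4863 0.1681 0.046 ] scene px [385.  292.3]
others [0.4946 0.2675 0.034 ] scene px [410.7 324.7]
```

View pics/sc.png

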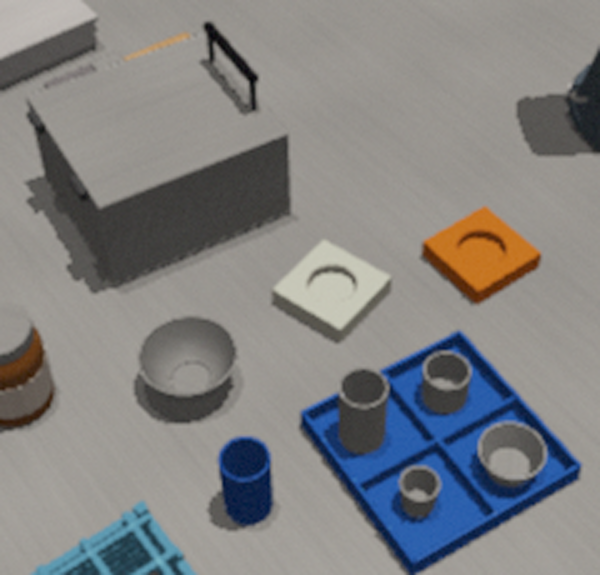

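Cross-view checks agree to about 2 mm. The cup is at (0.581,0.154), the hole at (0.495,-0.003), and the handle at (0.459,-0.231) with bin yaw about -6.3°. Gripping along the bin's x axis works for both jobs, so I'll use that.

```bash
cat >> h.py <<'E'
def plan(*pts,yaw=-6.3):
    s=manip.sense();q=R.from_quat(s['tool_rot']);y=q.apply([0,1,0])
    d=(np.degrees(np.arctan2(y[1],y[0]))-yaw+180)%360-180
    print('t',round(s['t'],2),'tcp',np.round(s['tcp_pos'],4),'yaw',round(d/8,2),'F',np.round(s['force'],1),s['finger_gap'],s['gripper_force'])
    for p in pts: print(p,np.round(q.inv().apply(np.array(p)-s['tcp_pos'])/.03,2))
E
python3 -c "
from h import *
plan((.5807,.1544,.23),(.5807,.1544,.13))"
```

```text
t 0.2 tcp [0.2286 0.5812 0.2307] yaw 9.35 F [ 0.5 -0.2  0. ] 0.9975088559481946 0.0
(0.5807, 0.1544, 0.23) [-16.13  -8.94   0.03]
(0.5807, 0.1544, 0.13) [-16.13  -8.94   3.36]
```

Call:
{"op": "drive_tool", "data": {
  "motion": [
    [[65,-1.6,-0.9,0,1],[65,-3.2,-1.8,0,2],[65,-4.7,-2.6,0,3],[65,-6.2,-3.4,0,4],[65,-7.7,-4.2,0,5],[65,-9.2,-5.0,0,6],[65,-10.7,-5.8,0,7],[65,-12.2,-6.7,0,8],[65,-13.7,-7.6,0,9],[65,-15.2,-8.4,0,9.35]]
  ],
  "squeeze": 30
}}

```text
t: 1.2
tcp_pos: [0.5481, 0.1945, 0.2312]
tool_rot: [0.746, 0.666, -0.0, -0.0]
force: [0.4, 1.4, 0.4]
finger_gap: 0.759
gripper_force: 0.0
```

```bash
python3 -c "
from h import *
plan((.5807,.1544,.20),(.5807,.1544,.13),(.5807,.1544,.044))"
```

```text
t 1.2 tcp [0.5481 0.1945 0.2312] yaw -0.02 F [0.4 1.4 0.4] 0.7586073318056086 0.0
(0.5807, 0.1544, 0.2) [-1.21  1.23  1.04]
(0.5807, 0.1544, 0.13) [-1.21  1.23  3.37]
(0.5807, 0.1544, 0.044) [-1.21  1.23  6.24]
```

Call:
{"op": "drive_tool", "data": {
  "motion": [
    [[65,-0.6,0.6,0.5,0],[65,-1.2,1.23,1.5,0],[65,-1.2,1.23,2.5,0],[65,-1.2,1.23,3.3,0],[65,-1.2,1.23,3.3,0]]
  ]
}}

```text
t: 1.7
tcp_pos: [0.5774, 0.1559, 0.1286]
tool_rot: [0.745, 0.667, -0.003, -0.003]
force: [-1.0, 0.3, 0.5]
finger_gap: 0.765
gripper_force: 0.0
```

```bash
python3 -c "
from h import *
plan((.5807,.1544,.13),(.5807,.1544,.044))
print(manip.camera_model('wrist'))
save('wrist','w1.png')"
```

```text
t 1.7 tcp [0.5774 0.1559 0.1286] yaw -0.0 F [-1.   0.3  0.5] 0.7647090376031599 0.0
(0.5807, 0.1544, 0.13) [-0.04  0.12 -0.05]
(0.5807, 0.1544, 0.044) [-0.03  0.14  2.82]
{'fov_y': 65.70646984690485, 'cx': 316.96234008810967, 'cy': 239.68300524191892, 'origin': array([0.58523002, 0.22662972, 0.27188959]), 'orientation': array([-0.14114287,  0.01220678, -0.05416074,  0.98843123])}
```

View pics/w1.png

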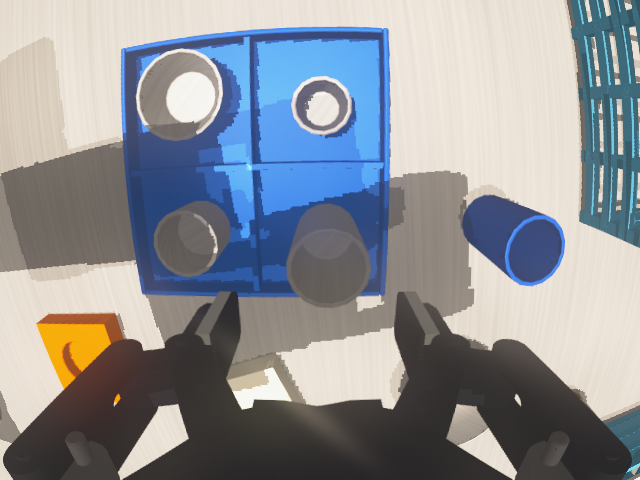

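The wrist view shows the tall cup's rim centred at about (329,267), close to the middle of the fingers. I'll compare that with the other estimate.

```bash
cat >> h.py <<'E'
def wr2w(c,u,v,z):
    f=240/np.tan(np.radians(c['fov_y'])/2); a=np.array([u-c['cx'],-(v-c['cy'])]); r=np.hypot(*a)
    d=np.r_[a/r*np.sin(r/f),-np.cos(r/f)]; d=R.from_quat(c['orientation']).apply(d);o=np.array(c['origin'])
    return o+d*(z-o[2])/d[2]
E
python3 -c "
from h import *
c=manip.camera_model('wrist')
for q in((329,267),(287,266),(370,266),(329,229),(329,307)):print(wr2w(c,*q,.082))
plan((.5807,.1544,.044))"
```

```text
[0.58390147 0.1552497  0.082     ]
[0.56093268 0.1583131  0.082     ]
[0.60656215 0.15327361 0.082     ]
[0.58607401 0.17675761 0.082     ]
[0.58147844 0.13074159 0.082     ]
t 1.75 tcp [0.5788 0.1563 0.1307] yaw 0.0 F [ 0.2 -0.3 -0.5] 0.7606704857561921 0.0
(0.5807, 0.1544, 0.044) [-0.05  0.08  2.89]
```

Call:
{"op": "drive_tool", "data": {
  "motion": [
    [[65,-0.05,0.13,1,0],[65,-0.05,0.13,2,0],[65,-0.05,0.13,2.85,0],[65,-0.05,0.13,2.85,0],[40,-0.05,0.13,2.85,0],[40,-0.05,0.13,2.85,0],[40,-0.05,0.13,2.85,0],[40,-0.05,0.13,2.85,0]]
  ],
  "squeeze": 30
}}

```text
t: 2.55
tcp_pos: [0.5852, 0.1549, 0.0486]
tool_rot: [0.745, 0.667, 0.001, 0.001]
force: [-0.3, 0.5, 4.3]
finger_gap: 0.545
gripper_force: 31.2
```

```bash
python3 -c "
from h import *
plan((.4945,-.0033,.13))"
```

```text
t 2.55 tcp [0.5852 0.1549 0.0486] yaw 0.0 F [-0.3  0.5  4.3] 0.5446206115656353 31.169052151381038
(0.4945, -0.0033, 0.13) [-5.57 -2.42 -2.72]
```

Call:
{"op": "drive_tool", "data": {
  "motion": [
    [[40,0,0,-0.7,0],[40,0,0,-1.7,0],[40,0,0,-2.7,0],[40,-1,-0.4,-2.7,0],[40,-2,-0.9,-2.7,0],[40,-3.2,-1.4,-2.7,0],[40,-4.4,-1.9,-2.7,0],[40,-5.2,-2.3,-2.7,0],[40,-5.57,-2.42,-2.7,0],[40,-5.57,-2.42,-2.7,0]]
  ]
}}

```text
t: 3.55
tcp_pos: [0.4933, -0.0046, 0.1282]
tool_rot: [0.746, 0.666, 0.0, 0.0]
force: [0.4, -0.2, -0.4]
finger_gap: 0.546
gripper_force: 31.6
```

Call:
{"op": "drive_tool", "data": {
  "motion": [
    [[40,0,0,0,0],[40,0,0,0,0],[40,0,0,0,0]]
  ]
}}

```text
t: 3.85
tcp_pos: [0.494, -0.0026, 0.1278]
tool_rot: [0.744, 0.668, 0.0, 0.0]
force: [0.1, 0.4, -1.2]
finger_gap: 0.544
gripper_force: 31.6
```

```bash
python3 -c "
from h import *
plan((.4945,-.0033,.13))
np.save('c.npy',manip.camera_model('wrist'),allow_pickle=True)
save('wrist','w2.png')
plan((.4945,-.0033,.13))"
```

```text
t 3.85 tcp [ 0.494  -0.0026  0.1278] yaw 0.01 F [ 0.1  0.4 -1.2] 0.5437216657352084 31.584890998201445
(0.4945, -0.0033, 0.13) [-0.02  0.02 -0.07]
t 3.9 tcp [ 0.4939 -0.0027  0.1278] yaw 0.01 F [-0.2  0.2 -2.4] 0.5494080001633126 31.584118204191327
(0.4945, -0.0033, 0.13) [-0.02  0.02 -0.07]
```

View pics/w2.png

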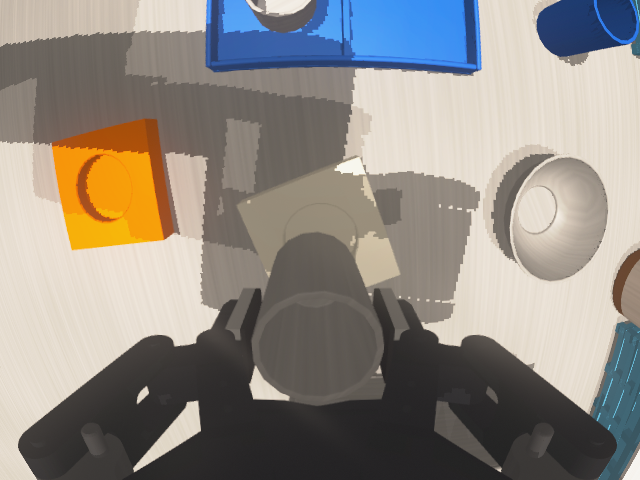

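```bash
python3 -c "
from h import *
c=np.load('c.npy',allow_pickle=True).item()
P=[wr2w(c,*q,.022) for q in((237,205),(357,156),(400,276))]
print(P,(P[0]+P[2])/2)
for q in((318,348),(253,348),(383,348),(318,291),(318,404)):print(wr2w(c,*q,.161))
print('foot far edge',wr2w(c,318,232,.083),'hole far edge',wr2w(c,319,203,.022))
for u in(283,357):print(wr2w(c,u,237,.022))
"
```

```text
[array([0.4403947, 0.0269976, 0.022    ]), array([0.52561572, 0.05117269, 0.022     ]), array([ 0.55027556, -0.03800706,  0.022     ])] [ 0.49533513 -0.00550473  0.022     ]
[ 0.4931589  -0.00279858  0.161     ]
[ 0.47036554 -0.00076743  0.161     ]
[ 0.5158799  -0.00575305  0.161     ]
[0.49550761 0.0190355  0.161     ]
[ 0.49035147 -0.02895514  0.161     ]
foot far edge [0.49560767 0.01787418 0.083     ] hole far edge [0.49690374 0.02186756 0.022     ]
[0.46933503 0.00066879 0.022     ]
[ 0.52076454 -0.00492439  0.022     ]
```

Cup and hole centres agree to about 1.5 mm, with the hole about 1.2 mm toward +x. I'll go down.

Call:
{"op": "drive_tool", "data": {
  "motion": [
    [[40,0,0.04,0.8,0],[40,0,0.04,1.5,0],[40,0,0.04,1.9,0],[40,0,0.04,2.1,0],[40,0,0.04,2.2,0],[40,0,0.04,2.3,0],[40,0,0.04,2.3,0]]
  ]
}}

```text
t: 4.6
tcp_pos: [0.4949, -0.0037, 0.0589]
tool_rot: [0.745, 0.667, 0.0, 0.0]
force: [-0.8, 0.3, -1.3]
finger_gap: 0.544
gripper_force: 31.9
```

Call:
{"op": "drive_tool", "data": {
  "motion": [
    [[40,0,0,0.05,0],[40,0,0,0.1,0],[40,0,0,0.15,0],[40,0,0,0.15,0]]
  ]
}}

```text
t: 5.0
tcp_pos: [0.4948, -0.0037, 0.0547]
tool_rot: [0.745, 0.667, 0.0, 0.0]
force: [-0.8, -0.2, 2.4]
finger_gap: 0.544
gripper_force: 32.0
```

Call:
{"op": "drive_tool", "data": {
  "motion": [
    [[40,0,0,0.05,0],[40,0,0,0.05,0],[40,0,0,0.05,0]]
  ]
}}

```text
t: 5.3
tcp_pos: [0.4947, -0.0037, 0.0545]
tool_rot: [0.745, 0.667, 0.0, 0.001]
force: [-2.8, 0.2, 13.9]
finger_gap: 0.542
gripper_force: 32.6
```

Contact force is firm and the foot is at about 0.010, so the cup is fully down. I'll release and retreat.

Call:
{"op": "drive_tool", "data": {
  "motion": [
    [[40,0,0,-0.05,0],[65,0,0,-0.05,0],[65,0,0,-0.05,0],[65,0,0,-0.05,0],[65,0,0,-0.05,0],[65,0,0,-1,0],[65,0,0,-2.2,0],[65,0,0,-3.4,0],[65,0,0,-4.8,0],[65,0,0,-4.8,0]]
  ]
}}

```text
t: 6.3
tcp_pos: [0.4982, -0.0044, 0.2017]
tool_rot: [0.745, 0.667, 0.003, 0.005]
force: [1.0, -1.0, -0.3]
finger_gap: 0.755
gripper_force: 0.0
```

```bash
python3 -c "
from h import *
c=manip.camera_model('wrist')
print({k:(v.tolist() if hasattr(v,'tolist') else v) for k,v in c.items()})
save('wrist','w3.png')
plan((.459,-.231,.205),(.459,-.231,.1515))"
```

```text
{'fov_y': 65.70646984690485, 'cx': 316.96234008810967, 'cy': 239.68300524191892, 'origin': [0.503192213821943, 0.06673509312043596, 0.3449415680409319], 'orientation': [-0.1415908660183612, 0.002227408391087594, -0.05500565385755994, 0.9883933646862125]}
t 6.35 tcp [ 0.4965 -0.004   0.1994] yaw 0.0 F [ 0.3 -0.2 -0.4] 0.7608604869542576 0.0
(0.459, -0.231, 0.205) [-7.66 -0.42 -0.18]
(0.459, -0.231, 0.1515) [-7.66 -0.43  1.6 ]
```

View pics/w3.png

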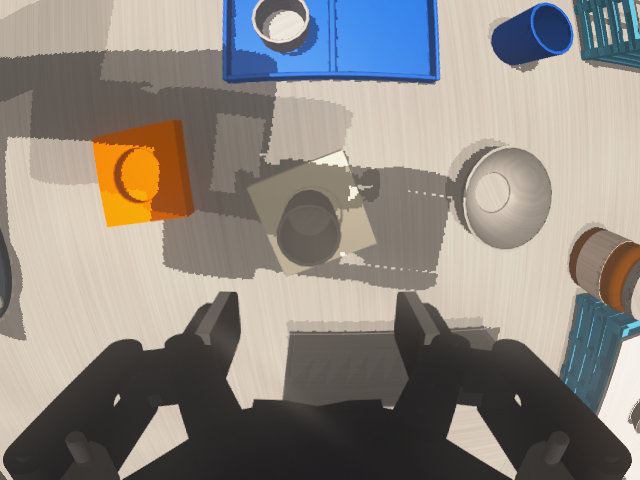

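The wrist view shows the cup standing upright in the hole, with its rim at about (309,233) and the tray untouched. Next I move above the handle.

Call:
{"op": "drive_tool", "data": {
  "motion": [
    [[50,0,0,-1.0,0],[50,-1.2,-0.1,-1.2,0],[50,-2.7,-0.2,-1.2,0],[50,-4.2,-0.25,-1.2,0],[50,-5.7,-0.3,-1.2,0],[50,-6.9,-0.4,-1.2,0],[50,-7.66,-0.43,-1.2,0],[50,-7.66,-0.43,-1.2,0],[50,-7.66,-0.43,-1.2,0]]
  ]
}}

```text
t: 7.25
tcp_pos: [0.4557, -0.2301, 0.2313]
tool_rot: [0.745, 0.667, -0.0, -0.002]
force: [0.6, 0.2, -0.3]
finger_gap: 0.589
gripper_force: 0.0
```

```bash
python3 -c "
from h import *
c={'fov_y': 65.70646984690485, 'cx': 316.96, 'cy': 239.68, 'origin': [0.503192213821943, 0.06673509312043596, 0.3449415680409319], 'orientation': [-0.1415908660183612, 0.002227408391087594, -0.05500565385755994, 0.9883933646862125]}
print(wr2w(c,309,233,.088))
plan((.459,-.231,.1515))
c=manip.camera_model('wrist');print({k:(v.tolist() if hasattr(v,'tolist') else v) for k,v in c.items()})
save('wrist','w4.png')"
```

```text
[ 0.49272203 -0.00252252  0.088     ]
t 7.25 tcp [ 0.4557 -0.2301  0.2313] yaw -0.01 F [ 0.6  0.2 -0.3] 0.5885877823768881 0.0
(0.459, -0.231, 0.1515) [-0.02  0.12  2.66]
{'fov_y': 65.70646984690485, 'cx': 316.96234008810967, 'cy': 239.68300524191892, 'origin': [0.4628246259172048, -0.1598172436446569, 0.3748319232954722], 'orientation': [-0.13927547342880173, 0.009397042911159892, -0.054872587176042195, 0.9886875326726421]}
```

View pics/w4.png

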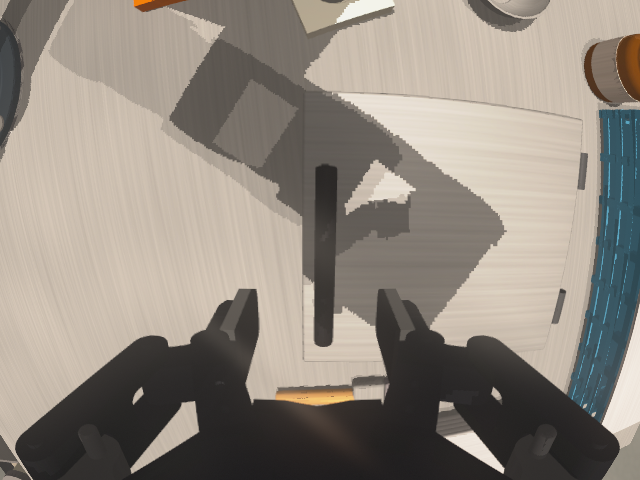

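The bar runs from about (326,170) to (324,342), centred between the pads (257..378) and parallel to them. I'll descend and grip.

Call:
{"op": "drive_tool", "data": {
  "motion": [
    [[50,0,0.13,0.9,0],[50,0,0.13,1.8,0],[50,0,0.13,2.6,0],[50,0,0.13,2.65,0],[5,0,0.13,2.65,0],[5,0,0.13,2.65,0],[5,0,0.13,2.65,0],[5,0,0.13,2.65,0],[5,0,0.13,2.65,0]]
  ],
  "squeeze": 40
}}

```text
t: 8.2
tcp_pos: [0.4599, -0.2309, 0.1545]
tool_rot: [0.745, 0.667, -0.0, -0.0]
force: [-4.4, 1.0, 6.4]
finger_gap: 0.125
gripper_force: 39.2
```

```bash
python3 -c "
from h import *
s=manip.sense();p=s['tcp_pos']
X=R.from_euler('z',-6.3,degrees=True)
pts=[]
for d in range(5,46,5):
    t=np.radians(d);v=np.array([-.205*np.cos(t)+.05*np.sin(t)+.205,0,.205*np.sin(t)+.05*np.cos(t)-.05]);pts.append(tuple(np.round(p+X.apply(v),4)))
plan(*pts)"
```

```text
t 8.2 tcp [ 0.4599 -0.2309  0.1545] yaw 0.0 F [-4.4  1.   6.4] 0.1248620279258925 39.199188351631165
(np.float64(0.465), np.float64(-0.2315), np.float64(0.1722)) [-0.    0.17 -0.59]
(np.float64(0.4716), np.float64(-0.2322), np.float64(0.1894)) [-0.    0.39 -1.16]
(np.float64(0.4797), np.float64(-0.2331), np.float64(0.2059)) [-0.    0.66 -1.71]
(np.float64(0.4892), np.float64(-0.2341), np.float64(0.2216)) [ 0.    0.98 -2.24]
(np.float64(0.5), np.float64(-0.2353), np.float64(0.2365)) [-0.    1.34 -2.73]
(np.float64(0.512), np.float64(-0.2367), np.float64(0.2503)) [-0.    1.75 -3.19]
(np.float64(0.5252), np.float64(-0.2381), np.float64(0.2631)) [-0.    2.19 -3.62]
(np.float64(0.5395), np.float64(-0.2397), np.float64(0.2746)) [-0.    2.67 -4.  ]
(np.float64(0.5547), np.float64(-0.2414), np.float64(0.2849)) [-0.    3.18 -4.35]
```

Call:
{"op": "drive_tool", "data": {
  "motion": [
    [[5,0,0.08,-0.3,0],[5,0,0.17,-0.59,0],[5,0,0.28,-0.88,0],[5,0,0.39,-1.16,0],[5,0,0.52,-1.44,0],[5,0,0.66,-1.71,0],[5,0,0.82,-1.98,0],[5,0,0.98,-2.24,0],[5,0,1.16,-2.49,0],[5,0,1.34,-2.73,0]]
  ]
}}

```text
t: 9.2
tcp_pos: [0.4979, -0.2355, 0.2362]
tool_rot: [0.744, 0.668, -0.003, -0.002]
force: [-9.9, -2.3, 3.5]
finger_gap: 0.122
gripper_force: 38.9
```

Call:
{"op": "drive_tool", "data": {
  "motion": [
    [[5,0,0.2,-0.23,0],[5,0,0.41,-0.46,0],[5,0,0.63,-0.68,0],[5,0,0.85,-0.89,0],[5,0,1.08,-1.09,0],[5,0,1.33,-1.27,0],[5,0,1.58,-1.45,0],[5,0,1.84,-1.62,0],[5,0,1.84,-1.62,0],[5,0,1.84,-1.62,0]]
  ]
}}

```text
t: 10.2
tcp_pos: [0.5544, -0.2425, 0.2878]
tool_rot: [0.745, 0.667, -0.001, 0.001]
force: [-10.4, -0.0, 11.6]
finger_gap: 0.12
gripper_force: 40.8
```

Call:
{"op": "drive_tool", "data": {
  "motion": [
    [[5,0,0,0,0],[5,0,0,0,0],[5,0,0,0,0],[5,0,0,0,0],[5,0,0,0,0]]
  ]
}}

```text
t: 10.7
tcp_pos: [0.5543, -0.2425, 0.2877]
tool_rot: [0.745, 0.667, -0.001, 0.001]
force: [-9.2, -1.0, 11.5]
finger_gap: 0.119
gripper_force: 40.8
```

```bash
python3 -c "
from h import *
plan((.5547,-.2414,.2849))
im=np.hstack([manip.snapshot('scene')[90:390,180:420],manip.snapshot('top')[120:420,250:490]])
cv2.imwrite('pics/f.png',cv2.resize(im,None,fx=1.6,fy=1.6)[:,:,::-1])
s=manip.sense();print(s['tcp_pos'],s['qd'])"
```

```text
t 10.7 tcp [ 0.5543 -0.2425  0.2877] yaw 0.0 F [-9.2 -1.  11.5] 0.11865047992208191 40.75779855251312
(0.5547, -0.2414, 0.2849) [0.04 0.01 0.09]
[ 0.55423646 -0.24249409  0.28770731] [ 1.44516651e-03 -3.23382209e-05  1.60341838e-03  6.68218261e-04
  7.42346238e-04 -1.18892322e-04]
```

View pics/f.png

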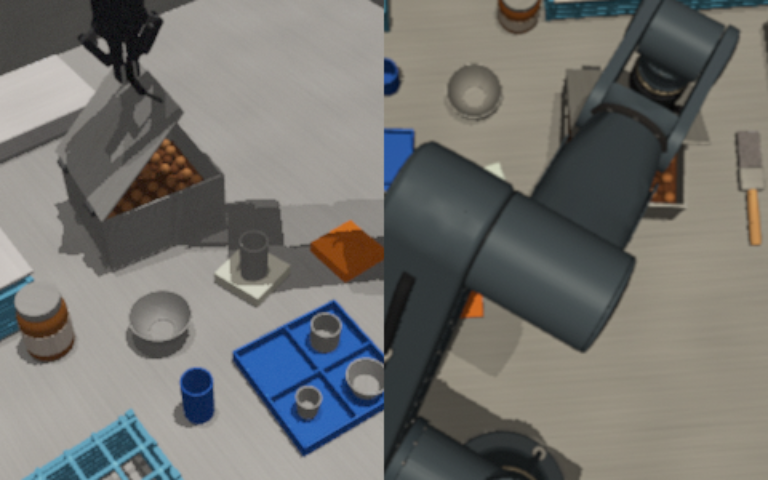

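The lid is held open at about 45° and still, with the bar gripped at 40 N. The cup stands upright in the block at (252,258), and everything else is in place. I'll hand the job in.

```bash
python3 -c "
from station import manip
print(manip.sign_off())"
```

```text
the job is handed in; nothing more can be done
None
```

The tall cup is released and upright, fully down in the white block's hole, and the gripper is holding the bin lid still at about 45°; I handed the job in at about 11 s, but it returned no verdict.

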